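# Find the tired pad on the label press

### The arm

A 7-joint arm with a two-finger parallel gripper is mounted at the origin on the work surface. World frame = base frame: x ahead of the robot, y to its left, z up, the work surface at z = 0. Lengths are in m, angles in degrees, forces in N, time in s.
With the tool pointing down it reaches from about 0.4 to 0.85 m from the base axis. Payload 10.4 kg.
Tool frame: the origin (TCP) lies midway between the tips of the shut fingers; the grasp point (between the pads) lies 19 mm behind it (grasp_offset is the distance from the TCP to the grasp point, in m); z points along the fingers, y is the line along which they close (so a half turn about z gives the same grasp; the last joint's range is limited). The gripper opens to 85 mm and grips with 20 to 120 N. Pads are 22 mm wide; open, the fingers measure 114 mm over their backs; the gripper's body (76 mm by 85 mm) begins 54 mm behind the grasp point. The pads swing forward as they close: fully open they stand 13 mm farther back than shut.
Start: joints at [-77.154, 19.034, -3.707, 83.658, 1.238, 77.344, -5.071], TCP at [0.153, 0.606, 0.231] pointing down, gripper open.
Joint ranges: [-148.97, 148.97], [-28.65, 121.19], [-84.17, 76.75], [9.2, 138.47], [-72.65, 252.65], [3.7, 117.97], [-149.18, 149.18]. Speed limits (degrees/s): [127.2, 127.2, 159.86, 159.86, 180, 180, 180].

### API

Orientations are given as [roll, pitch, yaw] about the fixed x, y, z axes, in that order (R = Rz(yaw) Ry(pitch) Rx(roll)).
In Python, from workcell import * gives the robot as it stands.
- The arm moves only by the tool drive_tool, never from a script. Its argument "motion" is a list of rows, each a list of 4 numbers: the shift along the tool's x, y, z in m, then the turn about the tool's z in rad. In form: [[x, y, z, twist], ...]. A call has 1 to 20 rows; each row is the pose to reach, as a shift and turn from the pose commanded when the call began, along the tool's axes at that moment; what a row does not reach only later rows make up. A row lasts 1/10 s, in which the tool goes at most 50 mm and 8.59 degrees, less where a joint would pass 70% of its speed; a pose out of reach is approached as far as the arm can. A call with a gripper value outside its range is refused whole. "fingers" is the closure, from -1 (fully open) to 1 (shut), set as the call begins (left out, the last holds). The fingers move at their own pace and stop on an object; "newtons" is the grip in N (left out, the last holds). Time passes only in rows, so rows that repeat a pose let the fingers close. It gives the time, the measured TCP pose, the force, the opening and the grip force at its end, in the units of the state.
- state(): the state, without advancing time (a new reading comes with each control period).
- get_image(name): name is "scene" or "top" or "wrist"; returns a dict with "pixels" (480x640x3 uint8, red, green, blue), "range_z" (480x640 float32, m along the optical axis (not along the pixel's ray), 0 where there is no reading), "mtx" (3x3 intrinsics, pixels), "R" (3x3) and "t" (3): a world point X has camera coordinates R X + t. Camera axes: x right, y down, z forward; pixel columns grow to the right and rows downward; lengths in m; the calibration is good to about 2 mm. A picture is of the moment at which its call begins.
- close_job(): hands the job in; it is judged then, once.
The state is a dict: "time_s": time; "qpos": joint angles; "qvel": joint speeds; "joint_torque": joint torques, N m; "eef_pos": TCP position; "eef_rot": TCP orientation; "wrist_force": force on the tool from outside, world axes, zero at the start; "moment": the same for the moment, N m; "gripper_width": opening from 0.0 (shut) to 1.0 (fully open); "grip_force": force on a finger pad.
Only numpy, scipy, OpenCV 4.12 (cv2) and the standard library are available. Lean on these libraries where they do the work, as an engineer would, in place of code of your own. Each camera call takes 0.05 s, during which the arm holds its last target. There are 200 camera calls.

### The job

One of the three spring-mounted pads on the label press has gone soft. Going along the row from the robot's left to its right, press each pad well down with the fingertips to feel its springs, then push the tag behind the softest pad all the way down to mark that station out of use. Leave the other two tags up, press gently without forcing anything, and do not pick up or shift anything lying around.

Things in the scene. Friction and masses are not known exactly. Their poses are not given: they have to be found in the camera images.
- bed: the label press's flat dark steel bed, 196 mm (its x) by 370 mm (its y), top face 14 mm above the bench, lying fixed on the bench, with a low bar pull along its near edge. It carries three identical stations in a row along its y, 115 mm apart. Origin on the bench under the middle station's pad; x points away from the robot (within about 0.3 rad), y to the robot's left
- station_a: one of three stations that look the same: aluminium base plate 168 by 96 mm and 10 mm thick, bolted to the bed, with a spring-mounted pad and, behind the pad (on the +x side, away from the robot), a hinged steel tag. Origin under the pad's centre on the bed's top; x points away from the robot, towards the tag. Any of the three can stand left, in the middle or right
- pad_a_top (a point): centre of the top face of station_a's pad: a square 80 by 80 mm dark rubber face, level, 77 mm above the bench when free (to within half a millimetre)
- pad_a (a joint): how far this pad is pressed down, m: 0 free, 0.016 at its bottom stop. Moves straight down against coil springs and comes back up by itself. The force starts at about 1 N and rises evenly; at full travel the stiffest takes 13 N; the softest pad needs about half the force of either other one for the same depth
- tag_a_edge (a point): middle of the free edge of station_a's tag: steel plate with a blank card face, 36 mm wide, 3 mm thick, with a 6 mm rolled free edge 54 mm from its hinge. Hinge line along y, 62 mm behind the pad's centre, 58 mm above the bench. Raised, it slopes up away from the pad, free edge 76 to 84 mm above the bench, 47 to 51 mm behind the hinge; fully down it slopes down away from the pad, free edge 34 mm above the bench, 49 mm behind the hinge
- tag_a (a joint): angle by which this tag has been pushed down, rad: 0 to 0.15 raised at the start (0 is 29 degrees above level), 0.95 fully down against its stop (26 degrees below level). A stiff hinge (2 to 5 N straight down at the free edge) keeps it where it is left. Pushing straight down on the free edge swings it all the way
- station_b: one of three stations that look the same: aluminium base plate 168 by 96 mm and 10 mm thick, bolted to the bed, with a spring-mounted pad and, behind the pad (on the +x side, away from the robot), a hinged steel tag. Origin under the pad's centre on the bed's top; x points away from the robot, towards the tag. Any of the three can stand left, in the middle or right
- pad_b_top (a point): centre of the top face of station_b's pad: a square 80 by 80 mm dark rubber face, level, 77 mm above the bench when free (to within half a millimetre)
- pad_b (a joint): how far this pad is pressed down, m: 0 free, 0.016 at its bottom stop. Moves straight down against coil springs and comes back up by itself. The force starts at about 1 N and rises evenly; at full travel the stiffest takes 13 N; the softest pad needs about half the force of either other one for the same depth
- tag_b_edge (a point): middle of the free edge of station_b's tag: steel plate with a blank card face, 36 mm wide, 3 mm thick, with a 6 mm rolled free edge 54 mm from its hinge. Hinge line along y, 62 mm behind the pad's centre, 58 mm above the bench. Raised, it slopes up away from the pad, free edge 76 to 84 mm above the bench, 47 to 51 mm behind the hinge; fully down it slopes down away from the pad, free edge 34 mm above the bench, 49 mm behind the hinge
- tag_b (a joint): angle by which this tag has been pushed down, rad: 0 to 0.15 raised at the start (0 is 29 degrees above level), 0.95 fully down against its stop (26 degrees below level). A stiff hinge (2 to 5 N straight down at the free edge) keeps it where it is left. Pushing straight down on the free edge swings it all the way
- station_c: one of three stations that look the same: aluminium base plate 168 by 96 mm and 10 mm thick, bolted to the bed, with a spring-mounted pad and, behind the pad (on the +x side, away from the robot), a hinged steel tag. Origin under the pad's centre on the bed's top; x points away from the robot, towards the tag. Any of the three can stand left, in the middle or right
- pad_c_top (a point): centre of the top face of station_c's pad: a square 80 by 80 mm dark rubber face, level, 77 mm above the bench when free (to within half a millimetre)
- pad_c (a joint): how far this pad is pressed down, m: 0 free, 0.016 at its bottom stop. Moves straight down against coil springs and comes back up by itself. The force starts at about 1 N and rises evenly; at full travel the stiffest takes 13 N; the softest pad needs about half the force of either other one for the same depth
- tag_c_edge (a point): middle of the free edge of station_c's tag: steel plate with a blank card face, 36 mm wide, 3 mm thick, with a 6 mm rolled free edge 54 mm from its hinge. Hinge line along y, 62 mm behind the pad's centre, 58 mm above the bench. Raised, it slopes up away from the pad, free edge 76 to 84 mm above the bench, 47 to 51 mm behind the hinge; fully down it slopes down away from the pad, free edge 34 mm above the bench, 49 mm behind the hinge
- tag_c (a joint): angle by which this tag has been pushed down, rad: 0 to 0.15 raised at the start (0 is 29 degrees above level), 0.95 fully down against its stop (26 degrees below level). A stiff hinge (2 to 5 N straight down at the free edge) keeps it where it is left. Pushing straight down on the free edge swings it all the way
- tape_roll: amber roll of heat tape, 80 mm across, 20 mm high, lying flat on the bench near the bed; origin at the centre of its underside. To be left alone
- scissors: scissors with green handles, about 175 mm long, lying flat on the bench near the bed; origin near the pivot. To be left alone
- cleaner: small white bottle, 48 mm across, 110 mm high, standing on the bench near the bed; origin at the centre of its underside. To be left alone
- squeegee: flat grey squeegee with a rubber edge, 100 by 70 mm, 10 mm high, lying on the bench near the bed; origin under its middle. To be left alone

How it is judged:
By the outcome, as a careful person would: the job done as asked, in the order asked, and still so for the second after the job is handed in, with the robot touching nothing.
It also fails if it takes over 48 s, if anything falls off the work surface, if the arm or the gripper's body presses on something with over 40 N, if the wrist force passes 120 N, or if a joint passes its speed limit or range.

## Working session

There is one attempt and no reset: what is moved stays moved. The work goes in short steps, Python scripts to look and compute and a tool call to move; the robot and the scene stay as the last step left them, time stands still between calls to the robot, and variables do not carry over. Pictures are saved under pics/ and viewed, at most 10 in all, crops included, and the job is handed in when it is done.

Besides the shell and the picture viewer there is one more tool, called after "Call:" by a JSON object that holds its "name" and its "arguments", one argument or row to a line. drive_tool: Moves the arm, as the interface text tells. Its arguments: {"type":"object","properties":{"motion":{"type":"array","items":{"type":"array","items":{"type":"number"}}},"fingers":{"type":"number"},"newtons":{"type":"number"}},"required":["motion"]}

```bash
mkdir -p pics
python3 - <<'E'
from workcell import *
import cv2,pickle
s=state();print(s)
d={}
for n in ("top","scene"):
    i=get_image(n);d[n]=i
    cv2.imwrite(f"pics/{n}0.png",i["pixels"][:,:,::-1])
    print(n,i["mtx"].tolist(),i["R"].round(3).tolist(),i["t"])
pickle.dump(d,open("d0.pkl","wb"))
E
```

```text
{'time_s': 0.0, 'qpos': array([-77.15350092,  19.07263487,  -3.70641108,  83.70646082,
         1.2395134 ,  77.34125194,  -5.07205974]), 'qvel': array([-0.12336763,  0.09675473,  0.135103  , -0.00777863, -0.02678272,
       -0.09433418, -0.00409984]), 'joint_torque': array([-7.30122756e-04, -6.25438857e+01,  4.87172522e-02, -3.91606843e+01,
        1.61314703e-02,  9.87664273e-03, -4.09017119e-06]), 'eef_pos': array([0.15262928, 0.60569896, 0.23050491]), 'eef_rot': array([-1.79919755e+02,  5.73707714e-03,  1.65858286e+02]), 'wrist_force': array([-0.80051476,  0.36286793,  0.34559764]), 'moment': array([-0.01593254, -0.00920439,  0.0052289 ]), 'grip_force': 0.0, 'gripper_width': 0.9983482767691916}
top [[532.8591056273372, 0.0, 321.76528242807024], [0.0, 532.8591056273372, 246.46171887485576], [0.0, 0.0, 1.0]] [[-0.025, -0.999, 0.033], [-0.988, 0.019, -0.152], [0.151, -0.036, -0.988]] [0.02149266 0.59617915 0.94173913]
scene [[465.71252292134835, 0.0, 316.41858518932895], [0.0, 465.71252292134835, 237.90775893256836], [0.0, 0.0, 1.0]] [[-0.814, 0.581, -0.004], [0.381, 0.528, -0.759], [-0.438, -0.62, -0.651]] [ 0.45558637 -0.16803825  1.15631642]
```

View pics/top0.png

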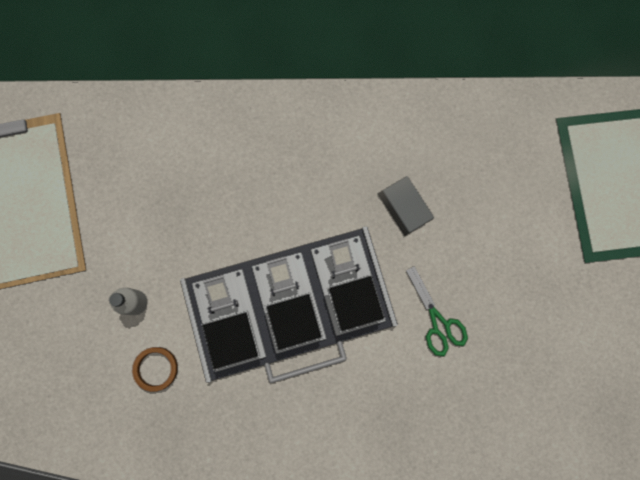

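View pics/scene0.png

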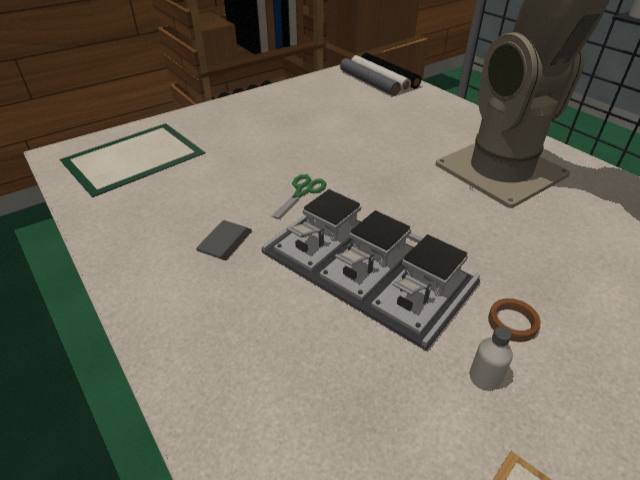

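The top view shows pads at about (231,341), (294,322) and (357,303), with their tags above them at (218,292), (281,275) and (343,257). Next I'll measure with depth.

```bash
cat > h.py <<'E'
import numpy as np
def cloud(i):
    z=i["range_z"].astype(float); v,u=np.mgrid[:480,:640]; K=i["mtx"]
    c=np.stack([(u-K[0,2])/K[0,0]*z,(v-K[1,2])/K[1,1]*z,z],-1)
    return (c-i["t"])@i["R"], z>0
E
python3 - <<'E'
import pickle,cv2,numpy as np
from h import *
d=pickle.load(open("d0.pkl","rb"))
for n in d:
    i=d[n];P,ok=cloud(i);br=i["pixels"].max(2)
    m=ok&(abs(P[...,2]-.077)<.006)&(br<60)&(P[...,0]>.3)&(P[...,0]<.8)
    k,l,st,_=cv2.connectedComponentsWithStats(m.astype(np.uint8))
    for j in range(1,k):
        if st[j,4]<300: continue
        q=P[l==j]; r=cv2.minAreaRect((q[:,:2]*1000).astype(np.float32))
        print(n,st[j],np.median(q,0).round(4),r)
    if n=="top":
        for u,v in [(218,292),(281,275),(343,257)]:
            print(P[v-18:v+14:2,u].round(3)[:,[0,1,2]].tolist())
E
```

```text
top [ 329  277   55   54 1955] [ 0.489  -0.0485  0.0769] ((489.3535461425781, -48.642730712890625), (78.3158187866211, 79.45122528076172), 14.976907730102539)
top [ 267  295   54   55 1980] [0.4595 0.0628 0.0774] ((459.5755920410156, 62.37604522705078), (78.65877532958984, 77.5356674194336), 14.988792419433594)
top [ 202  313   55   56 2083] [0.4298 0.1742 0.0776] ((429.77496337890625, 174.56622314453125), (78.59188079833984, 80.65978240966797), 14.847105026245117)
[[0.553, 0.204, 0.013], [0.542, 0.192, 0.087], [0.538, 0.193, 0.085], [0.535, 0.193, 0.08], [0.532, 0.194, 0.077], [0.528, 0.194, 0.077], [0.525, 0.194, 0.079], [0.521, 0.194, 0.075], [0.518, 0.194, 0.074], [0.515, 0.195, 0.073], [0.511, 0.195, 0.069], [0.508, 0.195, 0.07], [0.504, 0.195, 0.067], [0.501, 0.195, 0.067], [0.497, 0.195, 0.067], [0.494, 0.196, 0.061]]
[[0.574, 0.083, 0.077], [0.57, 0.083, 0.079], [0.567, 0.083, 0.075], [0.564, 0.083, 0.075], [0.56, 0.083, 0.075], [0.556, 0.083, 0.074], [0.553, 0.083, 0.072], [0.55, 0.083, 0.072], [0.546, 0.083, 0.07], [0.543, 0.083, 0.068], [0.539, 0.083, 0.069], [0.536, 0.084
[... 252 characters left out ...]
-0.029, 0.073], [0.58, -0.029, 0.071], [0.576, -0.029, 0.07], [0.573, -0.029, 0.068], [0.569, -0.029, 0.068], [0.566, -0.029, 0.065], [0.562, -0.028, 0.068], [0.559, -0.029, 0.062], [0.555, -0.029, 0.063], [0.552, -0.029, 0.062]]
scene [ 304  190   56   34 1026] [ 0.4922 -0.0414  0.0778] ((488.9844970703125, -46.35517501831055), (79.35692596435547, 78.99600219726562), 14.395302772521973)
scene [ 351  211   59   39 1243] [0.4633 0.0681 0.0783] ((460.26654052734375, 64.36141204833984), (78.76254272460938, 80.072265625), 14.920092582702637)
scene [ 405  235   62   45 1506] [0.4343 0.1787 0.0781] ((430.3243408203125, 175.1352081298828), (79.52862548828125, 79.36524200439453), 15.156660079956055)
```

Call:
{"name": "drive_tool", "arguments": {
  "motion": [
    [-0.03,-0.028,0.01,-0.04],
    [-0.06,-0.056,0.02,-0.08],
    [-0.09,-0.084,0.03,-0.12],
    [-0.12,-0.112,0.04,-0.16],
    [-0.15,-0.14,0.05,-0.2],
    [-0.18,-0.168,0.06,-0.24],
    [-0.21,-0.196,0.07,-0.28],
    [-0.24,-0.224,0.08,-0.32],
    [-0.27,-0.252,0.09,-0.36],
    [-0.3,-0.28,0.1,-0.4],
    [-0.33,-0.308,0.11,-0.44],
    [-0.36,-0.336,0.12,-0.48],
    [-0.374,-0.3505,0.13,-0.508],
    [-0.374,-0.3505,0.13,-0.508],
    [-0.374,-0.3505,0.13,-0.508],
    [-0.374,-0.3505,0.13,-0.508]
  ],
  "fingers": 1,
  "newtons": 20
}}

```text
time_s: 1.7
eef_pos: [0.4293, 0.1761, 0.1016]
eef_rot: [180.0, 0.0, -165.0]
wrist_force: [0.6, 0.3, 0.2]
gripper_width: -0.001
grip_force: 0.0
```

Call:
{"name": "drive_tool", "arguments": {
  "motion": [
    [0,0,0.008,0],
    [0,0,0.015,0],
    [0,0,0.02,0],
    [0,0,0.023,0],
    [0,0,0.026,0],
    [0,0,0.029,0],
    [0,0,0.031,0],
    [0,0,0.031,0],
    [0,0,0.031,0],
    [0,0,0.031,0]
  ]
}}

```text
time_s: 2.7
eef_pos: [0.4295, 0.1749, 0.0705]
eef_rot: [180.0, -0.0, -165.0]
wrist_force: [-3.9, -2.2, 6.2]
gripper_width: -0.001
grip_force: 3.0
```

Call:
{"name": "drive_tool", "arguments": {
  "motion": [
    [0,0,0.002,0],
    [0,0,0.004,0],
    [0,0,0.006,0],
    [0,0,0.007,0],
    [0,0,0.007,0],
    [0,0,0.007,0],
    [0,0,0.007,0]
  ]
}}

```text
time_s: 3.4
eef_pos: [0.4296, 0.1749, 0.0638]
eef_rot: [180.0, -0.0, -165.0]
wrist_force: [-5.7, -1.5, 10.4]
gripper_width: -0.002
grip_force: 5.4
```

Left pad: 6.2 N at 6.5 mm and 10.4 N at 13.2 mm, so it is stiff. On to the middle pad.

Call:
{"name": "drive_tool", "arguments": {
  "motion": [
    [0,0,-0.008,0],
    [0,0,-0.02,0],
    [0,0,-0.037,0],
    [0,-0.02,-0.037,0],
    [0,-0.045,-0.037,0],
    [0,-0.07,-0.037,0],
    [0,-0.095,-0.037,0],
    [0,-0.11,-0.037,0],
    [0,-0.115,-0.037,0],
    [0,-0.115,-0.037,0],
    [0,-0.115,-0.037,0],
    [0,-0.115,-0.03,0],
    [0,-0.115,-0.022,0],
    [0,-0.115,-0.016,0],
    [0,-0.115,-0.012,0],
    [0,-0.115,-0.009,0],
    [0,-0.115,-0.007,0],
    [0,-0.115,-0.007,0],
    [0,-0.115,-0.007,0],
    [0,-0.115,-0.007,0]
  ]
}}

```text
time_s: 5.4
eef_pos: [0.4591, 0.0639, 0.0704]
eef_rot: [180.0, -0.0, -165.0]
wrist_force: [-4.3, 0.9, 5.5]
gripper_width: 0.001
grip_force: 2.6
```

Call:
{"name": "drive_tool", "arguments": {
  "motion": [
    [0,0,0.002,0],
    [0,0,0.004,0],
    [0,0,0.006,0],
    [0,0,0.007,0],
    [0,0,0.007,0],
    [0,0,0.007,0],
    [0,0,0.007,0]
  ]
}}

```text
time_s: 6.1
eef_pos: [0.4593, 0.0639, 0.0638]
eef_rot: [180.0, -0.0, -165.0]
wrist_force: [-6.0, 1.1, 9.6]
gripper_width: -0.004
grip_force: 4.8
```

Middle pad: 5.5 N and 9.6 N at the same depths, so also stiff. Now the right pad.

Call:
{"name": "drive_tool", "arguments": {
  "motion": [
    [0,0,-0.008,0],
    [0,0,-0.02,0],
    [0,0,-0.037,0],
    [0,-0.02,-0.037,0],
    [0,-0.045,-0.037,0],
    [0,-0.07,-0.037,0],
    [0,-0.095,-0.037,0],
    [0,-0.11,-0.037,0],
    [0,-0.115,-0.037,0],
    [0,-0.115,-0.037,0],
    [0,-0.115,-0.037,0],
    [0,-0.115,-0.03,0],
    [0,-0.115,-0.022,0],
    [0,-0.115,-0.016,0],
    [0,-0.115,-0.012,0],
    [0,-0.115,-0.009,0],
    [0,-0.115,-0.007,0],
    [0,-0.115,-0.007,0],
    [0,-0.115,-0.007,0],
    [0,-0.115,-0.007,0]
  ]
}}

```text
time_s: 8.1
eef_pos: [0.4892, -0.0473, 0.0705]
eef_rot: [180.0, 0.0, -165.0]
wrist_force: [-2.1, 1.1, 3.3]
gripper_width: -0.006
grip_force: 1.4
```

Call:
{"name": "drive_tool", "arguments": {
  "motion": [
    [0,0,0.002,0],
    [0,0,0.004,0],
    [0,0,0.006,0],
    [0,0,0.007,0],
    [0,0,0.007,0],
    [0,0,0.007,0],
    [0,0,0.007,0]
  ]
}}

```text
time_s: 8.8
eef_pos: [0.4893, -0.0474, 0.0634]
eef_rot: [-180.0, 0.0, -165.0]
wrist_force: [-0.7, 0.3, 5.4]
gripper_width: -0.0
grip_force: 2.4
```

The right pad is softest, at 3.3 N and 5.4 N. I'll raise the tool, go behind it over the tag's free edge and push down.

Call:
{"name": "drive_tool", "arguments": {
  "motion": [
    [0,0,-0.01,0],
    [0,0,-0.03,0],
    [0,0,-0.047,0],
    [-0.02,0,-0.047,0],
    [-0.045,0,-0.047,0],
    [-0.07,0,-0.047,0],
    [-0.095,0,-0.047,0],
    [-0.11,0,-0.047,0],
    [-0.118,-0.001,-0.047,0],
    [-0.118,-0.001,-0.047,0],
    [-0.118,-0.001,-0.042,0],
    [-0.118,-0.001,-0.035,0],
    [-0.118,-0.001,-0.028,0],
    [-0.118,-0.001,-0.022,0],
    [-0.118,-0.001,-0.016,0],
    [-0.118,-0.001,-0.01,0],
    [-0.118,-0.001,-0.004,0],
    [-0.118,-0.001,0.0,0],
    [-0.118,-0.001,0.0,0],
    [-0.118,-0.001,0.0,0]
  ]
}}

```text
time_s: 10.8
eef_pos: [0.6032, -0.0179, 0.0632]
eef_rot: [180.0, -0.0, -165.0]
wrist_force: [-0.2, 0.1, 0.5]
gripper_width: 0.0
grip_force: 0.0
```

Call:
{"name": "drive_tool", "arguments": {
  "motion": [
    [0,0,0.003,0],
    [0,0,0.007,0],
    [0,0,0.011,0],
    [0,0,0.015,0],
    [0,0,0.019,0],
    [0,0,0.022,0],
    [0,0,0.022,0],
    [0,0,0.022,0]
  ]
}}

```text
time_s: 11.6
eef_pos: [0.6034, -0.0178, 0.0412]
eef_rot: [180.0, 0.0, -165.0]
wrist_force: [0.4, 0.1, -0.5]
gripper_width: 0.001
grip_force: 0.0
```

Force is near zero, so I may have missed the edge. I'll look before going further.

Run:
```python
from workcell import *
import cv2
a=get_image("scene")["pixels"][150:350,230:500,::-1]
cv2.imwrite("pics/s1.png",cv2.resize(a,None,fx=2.9,fy=2.9,interpolation=cv2.INTER_CUBIC))
```

```text
(no output)
```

View pics/s1.png

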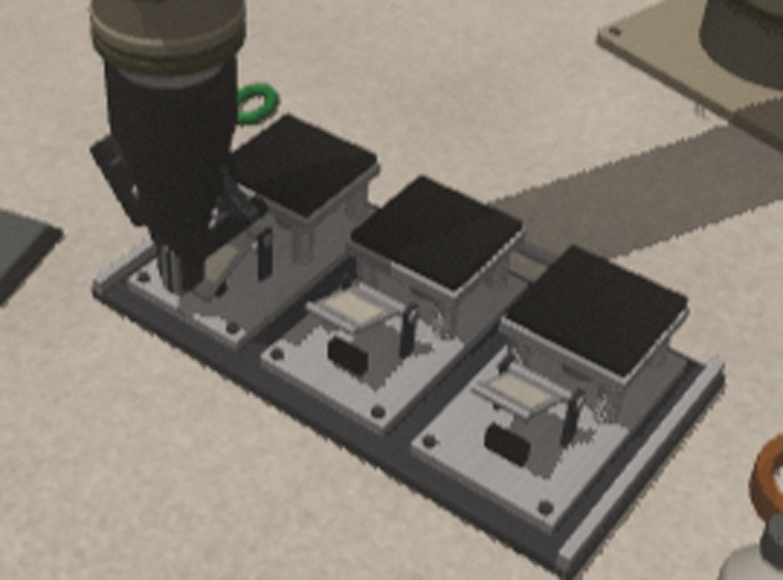

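In the crop, the right tag at about (225,265) is swung down under the fingertips. The middle (355,305) and left (525,390) tags are still up. The hinge only resists while it moves, so I'll keep pushing gently to the stop.

Call:
{"name": "drive_tool", "arguments": {
  "motion": [
    [0,0,0.001,0],
    [0,0,0.002,0],
    [0,0,0.003,0],
    [0,0,0.003,0],
    [0,0,0.003,0]
  ]
}}

```text
time_s: 12.15
eef_pos: [0.6034, -0.0178, 0.0383]
eef_rot: [180.0, 0.0, -165.0]
wrist_force: [0.7, 0.2, 0.7]
gripper_width: 0.003
grip_force: 0.0
```

Call:
{"name": "drive_tool", "arguments": {
  "motion": [
    [0,0,0.001,0],
    [0,0,0.002,0],
    [0,0,0.002,0]
  ]
}}

```text
time_s: 12.45
eef_pos: [0.6036, -0.0179, 0.0371]
eef_rot: [180.0, 0.0, -165.0]
wrist_force: [-4.4, 0.7, 9.3]
gripper_width: 0.001
grip_force: 4.6
```

That's 9.3 N at z = 37 mm, which is the 34 mm edge height plus its 3 mm radius: the stop. I'll retract straight up and check.

Call:
{"name": "drive_tool", "arguments": {
  "motion": [
    [0,0,-0.01,0],
    [0,0,-0.03,0],
    [0,0,-0.06,0],
    [0,0,-0.1,0],
    [0,0,-0.14,0],
    [0,0,-0.18,0],
    [0.04,0,-0.2,0],
    [0.08,0,-0.2,0],
    [0.12,0,-0.2,0],
    [0.15,0,-0.2,0],
    [0.15,0,-0.2,0],
    [0.15,0,-0.2,0]
  ]
}}

```text
time_s: 13.65
eef_pos: [0.4586, -0.0565, 0.237]
eef_rot: [180.0, 0.1, -165.0]
wrist_force: [0.6, 0.2, -0.7]
gripper_width: -0.003
grip_force: 0.0
```

Run:
```python
from workcell import *
from h import *
import cv2
i=get_image("scene");a=i["pixels"][150:350,230:500,::-1]
cv2.imwrite("pics/s2.png",cv2.resize(a,None,fx=2.9,fy=2.9,interpolation=cv2.INTER_CUBIC))
P,ok=cloud(i)
b=np.array([.966,.2588]);y=np.array([-.2588,.966])
for n,c in zip("LMR",[(.430,.1748),(.4597,.0633),(.4893,-.0482)]):
    q=P[...,:2]-np.array(c); X=q@b; Y=q@y
    for x0 in (.066,.076,.086,.096,.106):
        m=ok&(abs(Y)<.014)&(abs(X-x0)<.004)&(P[...,2]>.028)
        if m.any(): print(n,x0,P[...,2][m].max().round(4),m.sum())
```

```text
L 0.066 0.066 36
L 0.076 0.071 32
L 0.086 0.0756 47
L 0.096 0.0809 142
L 0.106 0.0879 36
M 0.066 0.0658 33
M 0.076 0.0692 29
M 0.086 0.0732 46
M 0.096 0.0767 118
M 0.106 0.0809 28
R 0.066 0.064 62
R 0.076 0.0567 56
R 0.086 0.0534 60
R 0.096 0.0472 61
R 0.106 0.0435 56
```

View pics/s2.png

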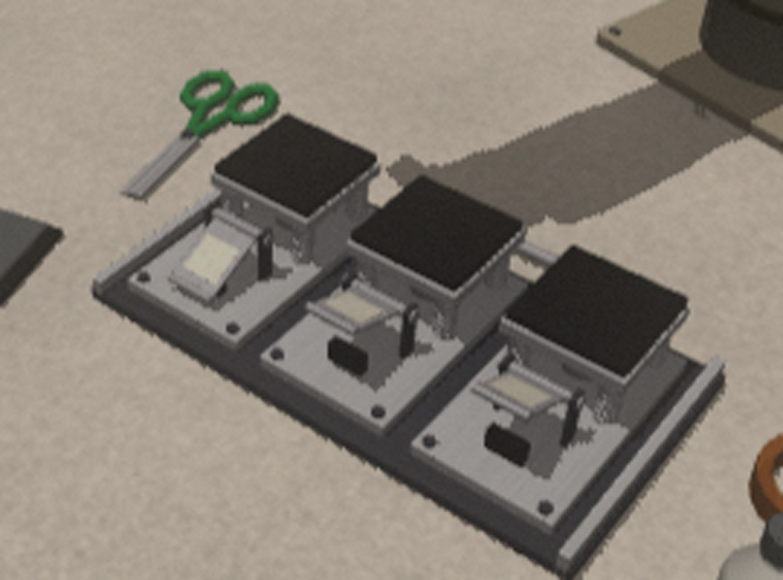

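The right tag at (215,255) slopes down about 27° onto its stop. The other two tags are up and nothing else has moved.

```bash
python3 -c "
from workcell import *
print(close_job())"
```

```text
the job is handed in; nothing more can be done
None
```

I pressed the pads left to right: the right one is softest (about 5.4 N, against 10.4 N left and 9.6 N middle, at 13 mm), so its tag is down on its stop, the other two are still up, nothing lying around was touched, and the job was handed in at about 14 s.

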